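# Open the flip-tab cap of the water-filter canister

### The arm

A 6-joint arm with a two-finger parallel gripper is mounted at the origin on the work surface. World frame = base frame: x ahead of the robot, y to its left, z up, the work surface at z = 0. Lengths are in mm, angles in rad, forces in N, time in s.
With the tool pointing down it reaches from about 350 to 775 mm from the base axis. Payload 7.3 kg.
Tool frame: the origin (TCP) lies between the finger pads; the fingertips stand 22 mm ahead of it and the grasp point (between the pads) lies 3 mm ahead of it; z points along the fingers, x is the direction in which the jaws open and shut, and the axes are right-handed (so a half turn about z gives the same grasp; the last joint's range is limited). The gripper opens to 92 mm and grips with 3 to 60 N. Pads are 19 mm wide; open, the fingers measure 130 mm over their backs; the gripper's body (75 mm by 190 mm) begins 47 mm behind the grasp point.
Start: joints at [1.09, 0.342, 1.524, -0, 1.275, -0.146], TCP at [172.491, 495.875, 227.741] pointing down, gripper open.
Joint ranges: [-2.53, 2.53], [-0.77, 2.02], [0.04, 2.7], [-1, 4.14], [0.28, 2.66], [-3.11, 3.11]. Speed limits (rad/s): [2.57, 2.57, 3.14, 3.14, 3.14, 3.14].

### API

Orientations are given as [roll, pitch, yaw] about the fixed x, y, z axes, in that order (R = Rz(yaw) Ry(pitch) Rx(roll)).
In Python, from plant import * gives the robot as it stands. The module is installed in compiled form; this text tells all that it offers.
- The arm moves only by the shell command python3 -m handwheel 'ROWS' [OPENING]. ROWS is a JSON object of lists of equal length, an entry for each row: "translation": the shift along the world's x, y, z in units of 15 cm (1.0 is 15 cm), a list of three; "twist": the turn about the world's z in units of 90 degrees (1.0 is 90 degrees). In form: {"translation": [[tx, ty, tz], ...], "twist": [twist, ...]}. A call has exactly 8 rows; each row shifts and turns the pose as measured when the row begins; what a row does not reach is not made up. A row lasts 1/8 s, in which the tool goes at most 62.5 mm and 10.7 degrees, less where a joint would pass 70% of its speed; a pose out of reach is approached as far as the arm can. A call with a number of a shift or a turn outside -1 to 1 is refused whole. A call with a gripper value outside its range is refused whole. OPENING is the closure in counts, from 0 (fully open) to 255 (shut), set as the call begins (- or left out, the last holds). The fingers move at their own pace and stop on an object; the grip force is fixed at half the most. Time passes only in rows, so rows that do not move let the fingers close, or fill a call up. It gives the time, the measured TCP pose, the force and the opening at its end, in the units of the state.
- get_obs(): the state, without advancing time (a new reading comes with each control period).
- capture(name): name is "side" or "top"; returns a dict with "img" (400x640x3 uint8, red, green, blue), "vertical_fov" (degrees; the focal length in pixels is half the picture's height over the tangent of half this angle, whatever the lens; pixels are square), "cx", "cy" (the principal point, pixels), "world_from_camera" (4x4, takes a point from camera to world coordinates). Camera axes: x right, y up, looking along -z (the intrinsics and any distortion apply to the point x, -y, -z); pixel columns grow to the right and rows downward; lengths in mm; the calibration is good to about 2 mm. A picture is of the moment at which its call begins. There is no depth.
- close_job(): hands the job in, once; it reports no verdict.
Trained networks look in the newest picture that a camera, given by its name, has taken for a name from the list of things; names that differ only in an ending like _2 or _b are one class to them, and where a whole thing is asked for, a point or a joint stands for the part that bears it (a point fixed in the world has none). Each returns a list of dicts, best first, with "score" (0 to 1); they miss things now and then, are a little off and sometimes report something else, mostly with a low value. They report only what shows in the picture. A call takes as long as a camera call. They do not tell look-alikes from the thing itself.
- search_frame(camera, label): "position" ([x, y, z] in mm, in the coordinates of the camera as it stood for that picture, good to about 4 mm: the middle of the surface that is visible of it).
- spot_point(camera, label): "position" ([x, y, z] in mm, in the coordinates of the camera as it stood for that picture, good to about 4 mm: a listed point, or the origin of a listed thing).
The state is a dict: "time": time; "joint_positions": joint angles; "dq": joint speeds; "tau": joint torques, N m; "tool_pos": TCP position; "tcp_rot": TCP orientation; "contact_force": force on the tool from outside, world axes, zero at the start; "moment": the same for the moment, N m; "grip_width": finger opening in mm.
Only numpy, scipy, OpenCV 4.12 (cv2) and the standard library are available. Lean on these libraries where they do the work, as an engineer would, in place of code of your own. Each camera call takes 0.05 s, during which the arm holds its last target.

### The job

Open the white water-filter canister so that its cartridge can be changed: first flip up the tab lying folded on its cap (that vents it and gives you the grip), then unscrew the cap by the raised tab, anticlockwise, feeling for the point where its lugs let go, and do not pull or press hard on it while they still hold. Lift the cap off and stand it, tab side up, in the middle of the bamboo spoon rest without dropping it; leave the jar, butter dish and mug alone.

Things in the scene. Friction and masses are not known exactly. Their poses are not given: they have to be found in the camera images.
- canister: White plastic water-filter canister, fixed to the counter by its foot. Body 116 mm across, 158 mm high, with a round neck on top. Small chrome tap low on the front; a chrome spring clip on the shoulder rim at the far side, below the neck rim. Origin: on the neck's axis at counter height; z up, -x is the tap side.
- neck (a point): Centre of the neck's rim, 191 mm above the counter; neck 81 mm across, bore 71 mm. Hidden lugs lock the cap in it. Turned anticlockwise seen from above, the cap lets go after 10 to 80 degrees (differs each time: find it by feel): the springy seal then pushes it 2 mm up (a hand that keeps its height feels 3 to 9 N from below). Free for some 8 degrees; turned past that, the next lugs catch it again.
- cap: White screw cap sunk flush in the neck, so its rim cannot be gripped: top disc 68 mm across, plug 53 mm, 21.5 mm high, about 0.12 kg with tab. Origin: centre of its underside, 170 mm above the counter while screwed down. z up; the folded tab points along its own -x, its y is the tab's hinge line. Locked, it is pressed up by the seal with 15 N and turns stiffly.
- tab_end (a point): Middle of the tab's free end, where it is best pinched by its two side edges. White plate with a window, 52 mm long, 24 mm wide (along the hinge line), 8 mm thick, hinged across the cap's middle; folded it lies 1 mm above the cap's top and overhangs the neck's edge. This point is 45 mm from the hinge line and half way through the thickness: folded, it is 196.5 mm above the counter.
- tab_hinge (a point): Middle of the tab's hinge line, on the cap's axis, 26.5 mm above the cap's underside. The raised tab stands 52 mm up from here, above the cap's axis, its 24 mm width along the cap's y, between two low hinge ears (36 mm apart over all, reaching 4 mm above this point).
- tab (a joint): Angle of the tab in rad: 0 folded flat, 1.57 upright, stop at 1.6. The stiff hinge (0.06 N m) holds it at any angle.
- rest_floor (a point): Centre of the flat floor of the round bamboo spoon rest, fixed, 5 mm above the counter. Floor about 108 mm across, rim 13 mm high above the counter and 128 mm across outside, with a short flat tail on one side.
- jar: Bystander: glass mason jar with a metal twist cap, 83 mm across, 117 mm high. Origin: centre of its underside.
- butter: Bystander: lidded white ceramic butter dish, 105 by 185 mm (its x, y), 79 mm high with the knob. Origin: centre of its underside.
- mug: Bystander: mug, 80 mm across, 90 mm high. Origin: centre of its underside.
Things that resemble listed ones, but are neither listed nor needed, are in the scene too. Of the things shaped like the cap, the white one is meant. Several things look just like the canister: the one meant starts nearest to the robot's base.

How it is judged:
By the outcome, as a careful person would: the job done as asked, in the order asked, and still so for the second after the job is handed in, with the robot touching nothing.
It also fails if it takes over 72 s, if anything falls off the work surface, if the arm or the gripper's body presses on something with over 40 N, if the wrist force passes 120 N, or if a joint passes its speed limit or range.

## Working session

There is one attempt and no reset: what is moved stays moved. The work goes in short steps, Python scripts to look and compute and a shell command to move; the robot and the scene stay as the last step left them, time stands still between calls to the robot, and variables do not carry over. Pictures are saved under pics/ and viewed, and the job is handed in when it is done.

```bash
mkdir -p pics; ls
cat > h.py <<'E'
from plant import *
import numpy as np, cv2
def snap(cam,name):
    c=capture(cam); cv2.imwrite(f'pics/{name}.png',cv2.cvtColor(c['img'],cv2.COLOR_RGB2BGR)); return c
def w(c,p): return (np.array(c['world_from_camera'])@np.append(p,1))[:3]
def px(c,P):
    q=np.linalg.inv(np.array(c['world_from_camera']))@np.append(P,1)
    f=200/np.tan(np.radians(c['vertical_fov']/2)); return np.array([c['cx']+f*q[0]/-q[2], c['cy']+f*(-q[1])/-q[2]])
E
python3 - <<'E'
from h import *
for cam in ['side','top']:
    c=snap(cam,cam+'0'); print(cam,{k:v for k,v in c.items() if k!='img'})
    for l in ['canister','neck','cap','tab_end','tab_hinge','rest_floor']:
        for d in spot_point(cam,l)[:5]:
            P=w(c,d['position']); print(l,round(d['score'],2),P.round(0),px(c,P).round(0))
o=get_obs(); print(o)
E
```

```text
pics
side {'vertical_fov': 54.126119393524604, 'cx': 318.5288435170434, 'cy': 198.48881082468426, 'world_from_camera': array([[ 9.95504046e-01,  7.86703187e-02, -5.27510673e-02,
         5.33539419e+02],
       [-9.38303239e-02,  7.42962100e-01, -6.62724067e-01,
        -7.30626814e+02],
       [-1.29446698e-02,  6.64694140e-01,  7.47003438e-01,
         1.03594536e+03],
       [ 0.00000000e+00,  0.00000000e+00,  0.00000000e+00,
         1.00000000e+00]])}
canister 0.67 [484. 474.   4.] [281. 147.]
neck 0.85 [471. 146. 192.] [275. 171.]
cap 0.62 [473. 146. 174.] [276. 175.]
cap 0.55 [428. 306.   1.] [268. 179.]
cap 0.25 [468. 147. 199.] [274. 169.]
tab_end 0.61 [438. 176. 197.] [264. 164.]
tab_end 0.42 [386. 291.  28.] [255. 177.]
tab_hinge 0.46 [427. 302.  28.] [266. 174.]
tab_hinge 0.4 [468. 147. 200.] [274. 169.]
rest_floor 0.71 [ 503. -137.    1.] [294. 282.]
top {'vertical_fov': 48.41724318258295, 'cx': 316.5828497136557, 'cy': 196.7758219908724, 'world_from_camera': array([[-1.70242858e-02,  9.91006475e-01, -1.32726563e-01,
         4.15559395e+02],
       [-9.99777153e-01, -1.
[... 660 characters left out ...]
 0.38 [470. 142. 176.] [298. 237.]
{'time': 0.7, 'joint_positions': array([ 1.09001672e+00,  3.41990920e-01,  1.52407387e+00,  2.72599736e-05,
        1.27537998e+00, -1.46000611e-01]), 'dq': array([ 0.00038162,  0.00073436,  0.00103841,  0.0005966 , -0.00016434,
       -0.00025203]), 'tau': array([-3.33081198e-05, -4.31027806e+01, -2.44452757e+01,  7.16199540e-02,
        4.83704126e-02, -9.14659972e-05]), 'tool_pos': array([172.48361356, 495.89800047, 227.75436199]), 'tcp_rot': array([-3.14158837e+00, -1.50107861e-04,  1.23600940e+00]), 'contact_force': array([ 0.39660726,  0.19269422, -0.6336739 ]), 'moment': array([ 0.00708548,  0.02233719, -0.00283074]), 'grip_width': 91.58917040409777}
```

View pics/side0.png

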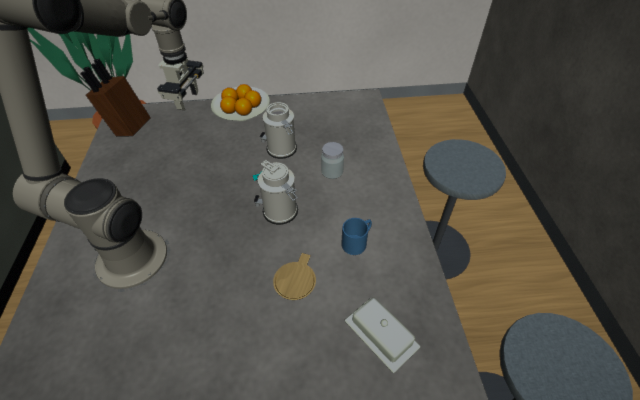

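View pics/top0.png

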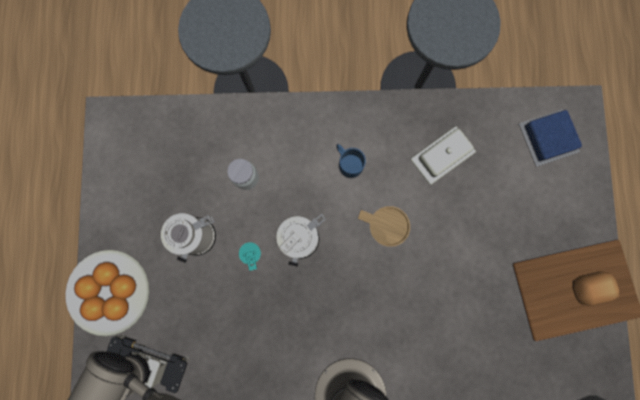

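Run:
```python
import cv2,numpy as np
a=cv2.imread('pics/side0.png')[130:230,220:340];b=cv2.imread('pics/top0.png')[190:290,235:355]
f=lambda i:cv2.resize(i,None,fx=4,fy=4,interpolation=cv2.INTER_CUBIC)[:,:398]
a=cv2.imread('pics/side0.png')[120:240,225:325];b=cv2.imread('pics/top0.png')[180:300,235:335]
cv2.imwrite('pics/crop0.png',np.hstack([f(a),f(b)]))
```

```text
(no output)
```

View pics/crop0.png

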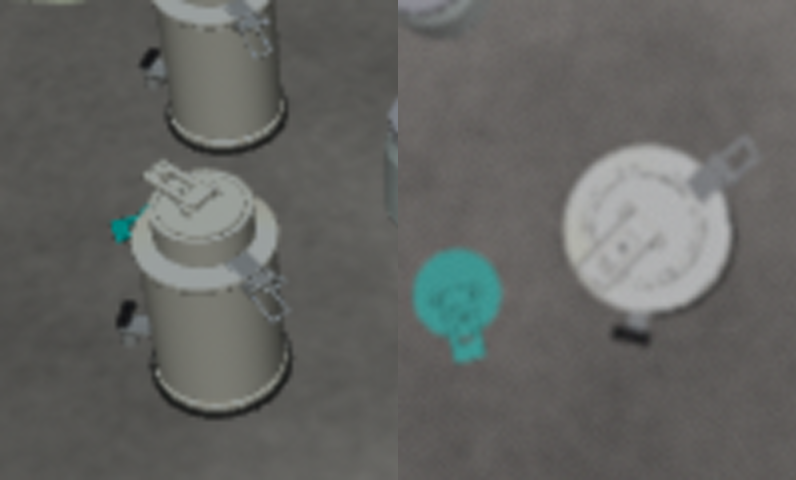

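The target is the white, closed canister at side (275,170) and top (297,238). Its tab points toward world angle ~136°, with the neck at about (470.5, 146.5, 191).

These could be mistaken for it:
- **Open canister:** looks the same, at top (182,233) and side (280,125), but it is farther from the base.
- **Teal cap:** at top (249,253).

The close crop shows the white cap with its tab folded toward the upper left, so the choice holds.

```bash
python3 -m handwheel '{"translation":[[0.1,-0.12,0.15],[0.22,-0.264,0.1],[0.24,-0.29,0],[0.24,-0.29,0],[0.24,-0.29,0],[0.24,-0.29,0],[0.24,-0.29,0],[0.24,-0.28,0]],"twist":[-0.035,-0.035,-0.035,-0.035,-0.035,-0.035,-0.035,-0.03]}' 90
```

```text
time: 1.7
tool_pos: [441.3, 171.0, 267.2]
tcp_rot: [3.14, -0.005, 0.798]
contact_force: [0.9, 1.4, 0.9]
grip_width: 59.4
```

```bash
python3 -m handwheel '{"translation":[[-0.015,0.03,0],[-0.015,0.02,-0.05],[0,0,-0.07],[0,0,-0.06],[0,0,-0.04],[0,0,-0.02],[0,0,0],[0,0,0]],"twist":[0.008,0,0,0,0,0,0,0]}' 90
python3 - <<'E'
from h import *
o=get_obs();print(o['tool_pos'],o['tcp_rot'][2],o['time'])
for cam in ['side','top']:
    c=snap(cam,cam+'1')
    for l in ['neck','tab_end','tab_hinge']:
        for d in spot_point(cam,l)[:3]:
            P=w(c,d['position']); print(l,round(d['score'],2),P.round(1),px(c,P).round(0))
a=cv2.imread('pics/side1.png')[110:210,225:325];b=cv2.imread('pics/top1.png')[190:290,245:345]
f=lambda i:cv2.resize(i,None,fx=4,fy=4,interpolation=cv2.INTER_CUBIC)
cv2.imwrite('pics/crop1.png',np.hstack([f(a),f(b)]))
E
```

```text
time: 2.7
tool_pos: [435.9, 179.1, 228.2]
tcp_rot: [3.141, -0.004, 0.811]
contact_force: [0.4, -0.4, 0.8]
grip_width: 59.5
[435.94904943 179.13888263 228.18405112] 0.8108356685990792 2.7
neck 0.76 [483.7 473.7 188.9] [277. 109.]
neck 0.56 [469.1 147.8 196. ] [274. 170.]
tab_end 0.59 [385.8 291.5  27.1] [255. 177.]
tab_end 0.47 [438.7 178.8 199.4] [264. 163.]
tab_hinge 0.61 [469.9 147.1 199.9] [275. 169.]
neck 0.82 [484.5 473.8 194.9] [176. 233.]
neck 0.67 [473.  151.2 190.4] [294. 235.]
```

View pics/crop1.png

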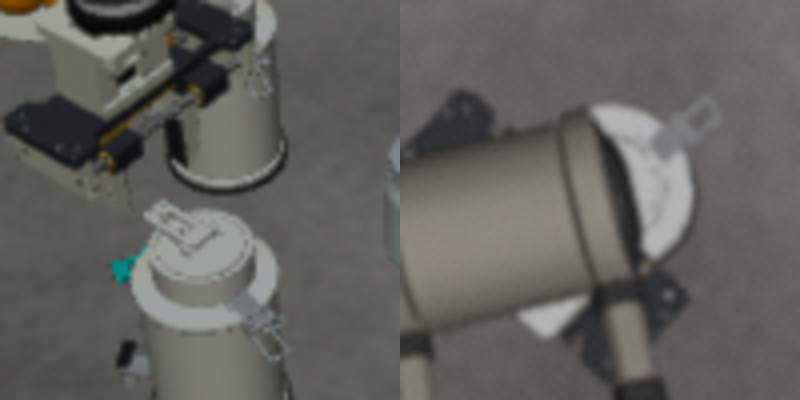

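Run:
```python
from h import *
c=capture('side')
f=lambda P:((px(c,P)-[225,110])*4).round(0)
for s in [-30,0,30]: print(s,f([436+s*.69,179+s*.725,206]))
print('tabend',f([470.5-45*.725,147+45*.69,196.5]), 'tipcorner',[f([470.5-52*.725+s*.69,147+52*.69+s*.725,200.5]) for s in(-12,12)])
print('hinge', f([470.5,147,196.5]))
```

```text
-30 [126. 225.]
0 [153. 204.]
30 [180. 183.]
tabend [157. 214.] tipcorner [array([139., 215.]), array([161., 198.])]
hinge [200. 238.]
```

```bash
python3 -m handwheel '{"translation":[[0.005,-0.002,-0.03],[0,0,-0.03],[0,0,-0.02],[0,0,-0.005],[0,0,0],[0,0,0],[0,0,0],[0,0,0]],"twist":[0,0,0,0,0,0,0,0]}' 90
```

```text
time: 4.15
tool_pos: [436.6, 178.7, 214.3]
tcp_rot: [3.141, -0.003, 0.811]
contact_force: [-0.6, -0.3, -0.2]
grip_width: 59.2
```

```bash
python3 -m handwheel '{"translation":[[0,0,0.002],[0,0,0],[0,0,0],[0,0,0],[0,0,0],[0,0,0],[0,0,0],[0,0,0]],"twist":[0,0,0,0,0,0,0,0]}' 255
```

```text
time: 5.15
tool_pos: [436.6, 178.7, 214.7]
tcp_rot: [3.141, -0.003, 0.811]
contact_force: [0.1, 0.2, 0.3]
grip_width: 0.8
```

Run:
```python
from h import *
o=get_obs();print(o['contact_force'],o['moment'],o['grip_width'])
for cam in ['side']:
    c=snap(cam,cam+'2')
    for l in ['neck','tab_end','tab_hinge']:
        for d in spot_point(cam,l)[:3]:
            P=w(c,d['position']); print(l,round(d['score'],2),P.round(1),px(c,P).round(0))
a=cv2.imread('pics/side2.png')[130:210,235:315]
cv2.imwrite('pics/crop2.png',cv2.resize(a,None,fx=7,fy=7,interpolation=cv2.INTER_CUBIC))
```

```text
[0.13204307 0.23858472 0.26953665] [-0.07576984  0.04380046  0.00133669] 0.7772179665542346
neck 0.65 [467.9 149.7 193.5] [274. 170.]
neck 0.58 [483.6 474.8 190.1] [277. 108.]
tab_end 0.65 [440.  177.  196.4] [265. 164.]
tab_end 0.61 [383.8 289.2  32.9] [255. 177.]
tab_hinge 0.65 [473.4 146.7 176. ] [276. 174.]
tab_hinge 0.61 [428.  303.6  29. ] [267. 174.]
tab_hinge 0.43 [471.7 147.2 198.5] [275. 169.]
```

View pics/crop2.png

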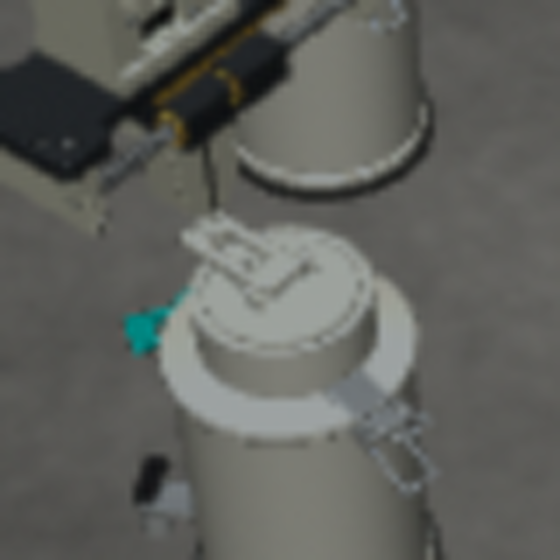

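Run:
```python
from h import *
c=capture('side')
f=lambda P:((px(c,P)-[235,130])*7).round(0)
for z in (192.7,200,210,220,230): print(z,f([436.6,178.7,z]))
u=np.array([-.725,.69,0]);v=np.array([.69,.725,0]);h=np.array([470.5,147,200.5])
for r,s in [(52,-12),(52,12),(0,-12),(0,12)]: print('tab',r,s,f(h+r*u+s*v))
t=np.linspace(0,2*np.pi,9)[:-1]
print([f([470.5+40.5*np.cos(a),147+40.5*np.sin(a),191]).tolist() for a in t])
print([f([470.5+58*np.cos(a),147+58*np.sin(a),158]).tolist() for a in t])
```

```text
192.7 [203. 240.]
200 [201. 228.]
210 [199. 211.]
220 [196. 194.]
230 [193. 177.]
tab 52 -12 [174. 236.]
tab 52 12 [211. 206.]
tab 0 -12 [260. 285.]
tab 0 12 [297. 255.]
[[372.0, 279.0], [343.0, 237.0], [279.0, 223.0], [215.0, 246.0], [189.0, 293.0], [216.0, 337.0], [283.0, 351.0], [348.0, 327.0]]
[[416.0, 329.0], [375.0, 269.0], [285.0, 250.0], [196.0, 282.0], [158.0, 348.0], [196.0, 412.0], [291.0, 433.0], [383.0, 397.0]]
```

Run:
```python
from h import *
a=cv2.imread('pics/side1.png')[120:180,225:305];b=cv2.imread('pics/side2.png')[120:180,225:305]
f=lambda i:np.clip(cv2.resize(i,None,fx=9,fy=9,interpolation=cv2.INTER_CUBIC).astype(float)*1.5,0,255).astype('uint8')
cv2.imwrite('pics/crop3.png',cv2.resize(np.hstack([f(a)[:,:396],f(b)[:,:396]]),None,fx=1,fy=1))
c=capture('side')
g=lambda P:((px(c,P)-[225,120])*9).round(0)
for nm,x,y,z,s in [('1',435.9,179.1,206.2,29.7),('2',436.6,178.7,192.7,0.4)]:
  u=np.array([-.725,.69,0]);v=np.array([.69,.725,0]);h=np.array([x,y,z])
  for k in(-1,1):
    for o in (-9.5,9.5): print(nm,k,o,g(h+k*s*v+o*u), 'outer',g(h+k*(s+19)*v+o*u))
```

```text
1 -1 -9.5 [304. 428.] outer [265. 459.]
1 -1 9.5 [264. 404.] outer [225. 435.]
1 1 -9.5 [423. 334.] outer [460. 305.]
1 1 9.5 [383. 312.] outer [420. 283.]
2 -1 -9.5 [370. 410.] outer [332. 440.]
2 -1 9.5 [331. 387.] outer [293. 417.]
2 1 -9.5 [372. 409.] outer [409. 379.]
2 1 9.5 [332. 386.] outer [370. 356.]
```

View pics/crop3.png

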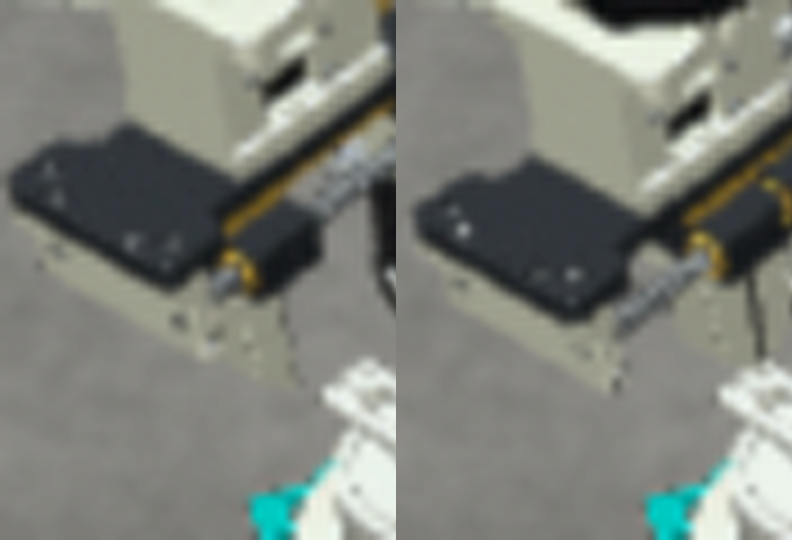

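Run:
```python
from h import *
a=cv2.imread('pics/side1.png')[118:184,235:321]
i=cv2.resize(a,None,fx=9,fy=9,interpolation=cv2.INTER_NEAREST)
i=np.clip((i.astype(float)/255)**.6*300-20,0,255).astype('uint8')
c=capture('side')
g=lambda P:tuple(int(t) for t in (px(c,P)-[235,118]+.5)*9)
h=np.array([435.9,179.1,206.2]);u=np.array([-.725,.69,0]);v=np.array([.69,.725,0])
for k in (-1,1):
  for o in(-9.5,9.5):
    for z in (0,25): 
      cv2.circle(i,g(h+k*29.7*v+o*u+[0,0,z]),3,(0,0,255) if z==0 else (0,255,0),-1)
cv2.imwrite('pics/crop4.png',i)
```

```text
(no output)
```

View pics/crop4.png

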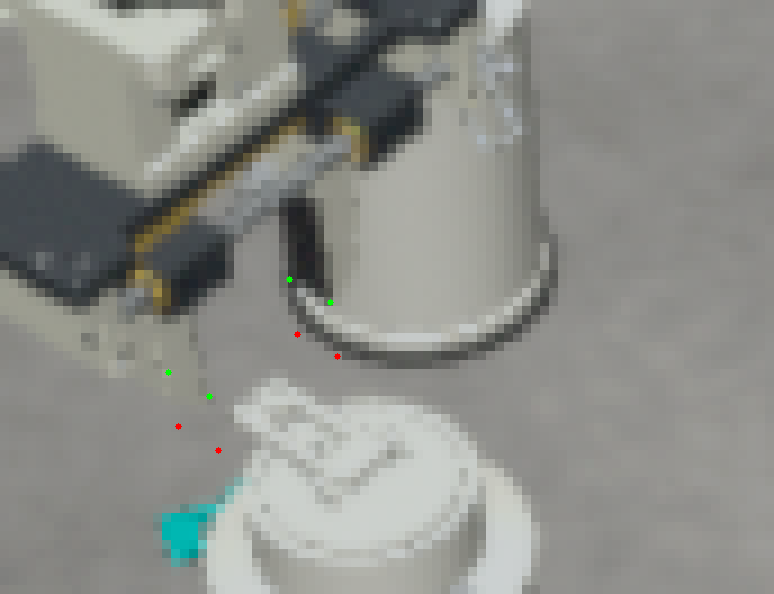

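Run:
```python
from h import *
c=capture('top')
for z in (200,260,300,320): print(z,px(c,[436,179.1,z]))
v=np.array([.69,.725,0])
for z in (280,300,320):
  for s in (-95,95): print(z,s,px(c,np.array([436,179.1,z])+s*v))
a=cv2.imread('pics/top1.png')[205:280,240:330]
cv2.imwrite('pics/crop5.png',np.clip(cv2.resize(a,None,fx=8,fy=8,interpolation=cv2.INTER_NEAREST)*1.4,0,255))
```

```text
200 [283.46672152 249.26865059]
260 [281.44574566 248.90385251]
300 [279.97699475 248.6387343 ]
320 [279.20217673 248.49887507]
280 -95 [308.4625596 274.7343776]
280 95 [253.44798623 223.24511032]
300 -95 [308.21305699 275.07031009]
300 95 [252.21942192 222.65506901]
320 -95 [307.95431377 275.4186842 ]
320 95 [250.94614148 222.04355194][ WARN:0@1.325] global loadsave.cpp:1063 imwrite_ Unsupported depth image for selected encoder is fallbacked to CV_8U.
```

View pics/crop5.png

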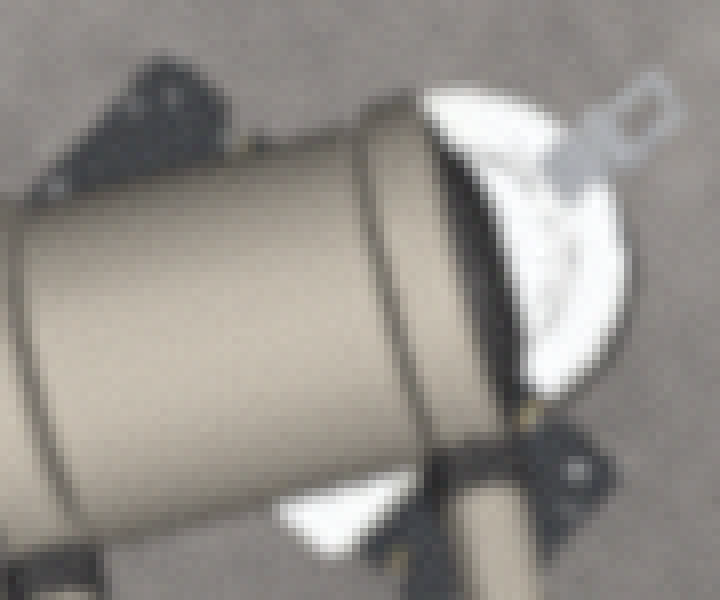

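The picture disagrees with the stated tool length. The side view puts the fingertips (right pad bottom near crop (310,291)) about 25 mm higher than TCP minus 22. The closure reached 0.8 mm with no contact, which fits: the fingers closed above the tab. I'll open, go lower in small steps and check.

```bash
python3 -m handwheel '{"translation":[[0,0,0],[0,0,0],[0,0,0],[0,0,0],[0,0,-0.03],[0,0,-0.03],[0,0,-0.02],[0,0,0]],"twist":[0,0,0,0,0,0,0,0]}' 100
cat > v.py <<'E'
from h import *
import sys
def view(name,z=None,dz=3):
    c=snap('side',name); o=get_obs(); x,y,z=o['tool_pos']; yaw=o['tcp_rot'][2]; s=o['grip_width']/2
    print(o['time'],o['tool_pos'].round(1),o['contact_force'].round(1),o['grip_width'])
    a=cv2.imread(f'pics/{name}.png')[118:184,235:321]
    i=cv2.resize(a,None,fx=9,fy=9,interpolation=cv2.INTER_NEAREST)
    i=np.clip((i.astype(float)/255)**.6*300-20,0,255).astype('uint8')
    g=lambda P:tuple(int(t) for t in (px(c,P)-[235,118]+.5)*9)
    v=np.array([np.cos(yaw),np.sin(yaw),0]);u=np.array([-v[1],v[0],0]);h=np.array([x,y,z+dz])
    for k in (-1,1):
      for q in(-9.5,9.5): cv2.circle(i,g(h+k*s*v+q*u),3,(0,255,0),-1)
    cv2.imwrite(f'pics/{name}c.png',i)
E
python3 -c "from v import *;view('a3')"
```

```text
time: 6.55
tool_pos: [436.4, 178.7, 201.5]
tcp_rot: [3.141, -0.003, 0.811]
contact_force: [-0.4, -0.0, 0.4]
grip_width: 55.8
6.6 [436.5 178.7 201.6] [-0.6 -0.5 -0.4] 55.54268850635663
```

View pics/a3c.png

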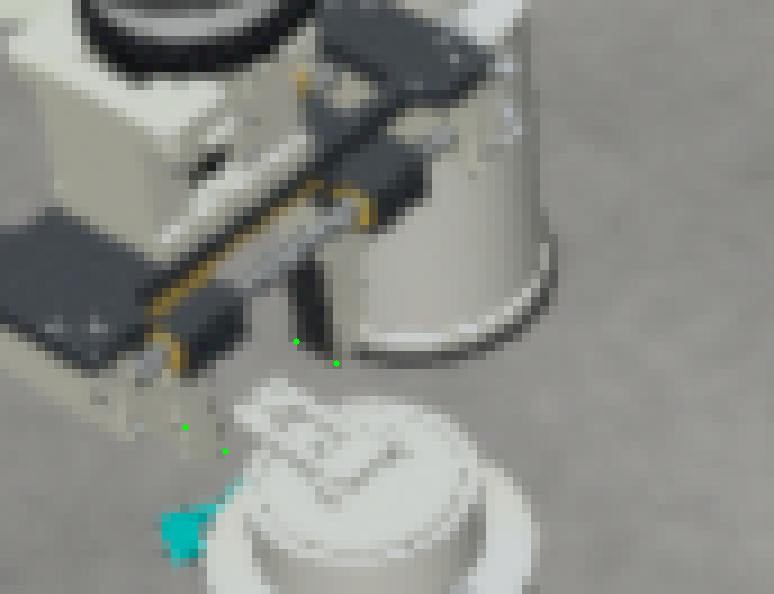

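```bash
python3 -m handwheel '{"translation":[[0,0,-0.03],[0,0,-0.03],[0,0,-0.015],[0,0,0],[0,0,0],[0,0,0],[0,0,0],[0,0,0]],"twist":[0,0,0,0,0,0,0,0]}' 125
python3 -c "from v import *;view('a4',dz=5)"
```

```text
time: 7.6
tool_pos: [436.8, 178.7, 189.9]
tcp_rot: [3.141, -0.004, 0.811]
contact_force: [1.0, 0.3, 1.1]
grip_width: 47.0
7.65 [436.8 178.7 189.9] [-0.2  0.7 -0.7] 46.61061963831191
```

View pics/a4c.png

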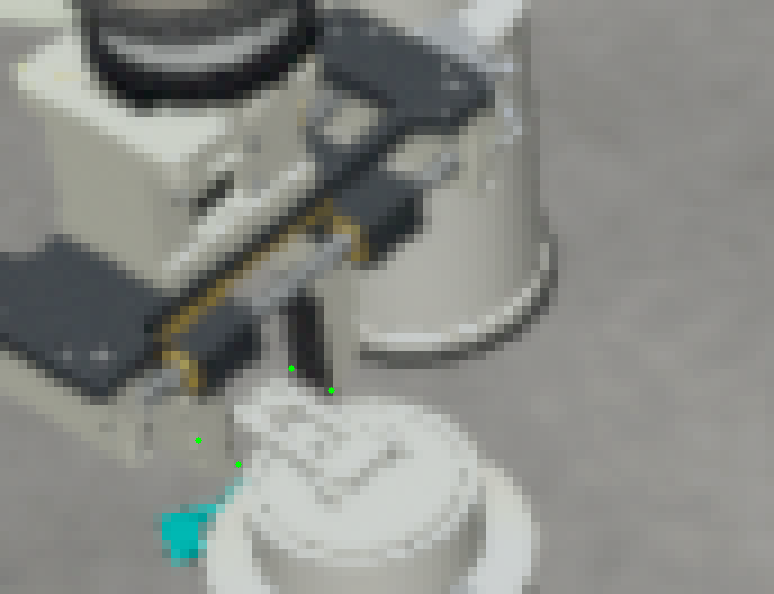

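```bash
python3 -m handwheel '{"translation":[[0,0,-0.008],[0,0,-0.003],[0,0,0],[0,0,0],[0,0,0],[0,0,0],[0,0,0],[0,0,0]],"twist":[0,0,0,0,0,0,0,0]}' 255
```

```text
time: 8.65
tool_pos: [434.8, 178.7, 187.7]
tcp_rot: [-3.14, -0.0, 0.811]
contact_force: [-2.4, -0.8, 0.3]
grip_width: 23.4
```

```bash
python3 -m handwheel '{"translation":[[0.004,-0.004,0.0585],[0.0123,-0.0117,0.0563],[0.02,-0.019,0.052],[0.027,-0.026,0.045],[0,0,0],[0,0,0],[0,0,0],[0,0,0]],"twist":[0,0,0,0,0,0,0,0]}'
python3 -c "from v import *;view('a5',dz=5)"
```

```text
time: 9.65
tool_pos: [444.0, 169.4, 220.5]
tcp_rot: [-3.137, 0.001, 0.81]
contact_force: [-0.8, 0.7, -2.4]
grip_width: 23.4
9.7 [444.  169.4 220.5] [-1.1  0.6 -3.7] 23.596400822907036
```

View pics/a5c.png

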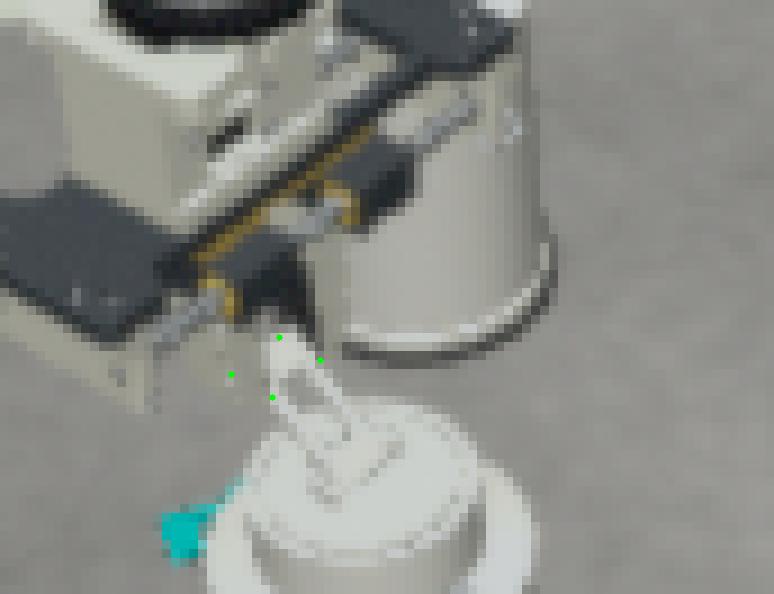

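```bash
python3 -m handwheel '{"translation":[[0.033,-0.031,0.034],[0.0376,-0.036,0.026],[0.041,-0.039,0.015],[0.042,-0.04,0.004],[0,0,0],[0,0,0],[0,0,0],[0,0,0]],"twist":[0,0,0,0,0,0,0,0]}'
python3 -c "from v import *;view('a6',dz=5)"
```

```text
time: 10.7
tool_pos: [464.7, 150.0, 234.5]
tcp_rot: [-3.128, 0.001, 0.812]
contact_force: [-1.8, 1.4, -1.4]
grip_width: 23.2
10.75 [464.6 150.  234.5] [-2.3  1.1 -2. ] 23.26845565520166
```

View pics/a6c.png

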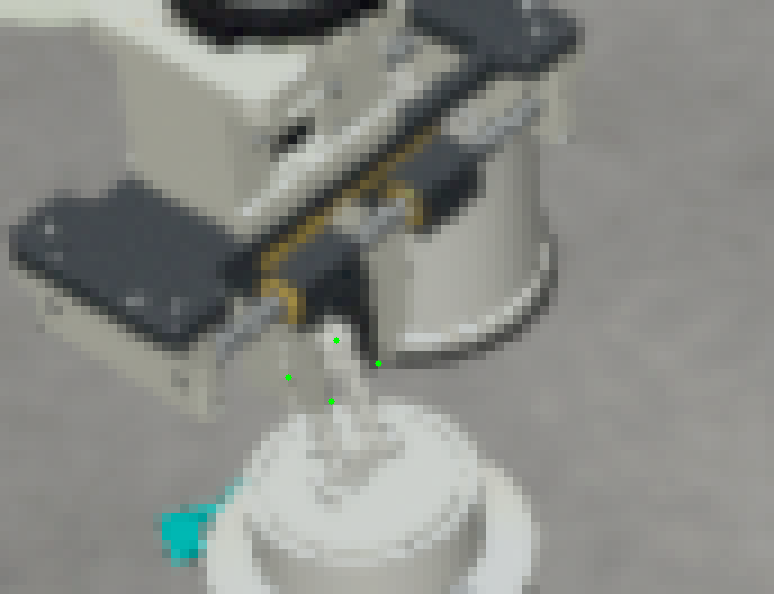

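```bash
python3 -m handwheel '{"translation":[[0.01,-0.0095,0.001],[0.01,-0.0095,0],[0,0,0],[0,0,0],[0,0,0],[0,0,0],[0,0,0],[0,0,0]],"twist":[0,0,0,0,0,0,0,0]}'
```

```text
time: 11.75
tool_pos: [466.3, 148.4, 235.0]
tcp_rot: [-3.124, 0.001, 0.813]
contact_force: [-2.9, 2.0, -1.6]
grip_width: 23.6
```

```bash
python3 -m handwheel '{"translation":[[0.003,-0.003,0],[0,0,0],[0,0,0],[0,0,0],[0,0,0],[0,0,0.0],[0,0,0.0],[0,0,0]],"twist":[0,0,0,0,0,0,0,0]}' 110
python3 -c "from v import *;view('a7',dz=5)"
```

```text
time: 12.75
tool_pos: [469.6, 146.9, 236.5]
tcp_rot: [-3.131, -0.003, 0.813]
contact_force: [-0.4, -0.9, -0.5]
grip_width: 52.0
12.8 [469.6 147.  236.5] [-0.4 -0.2 -0.2] 51.848615785959616
```

View pics/a7c.png

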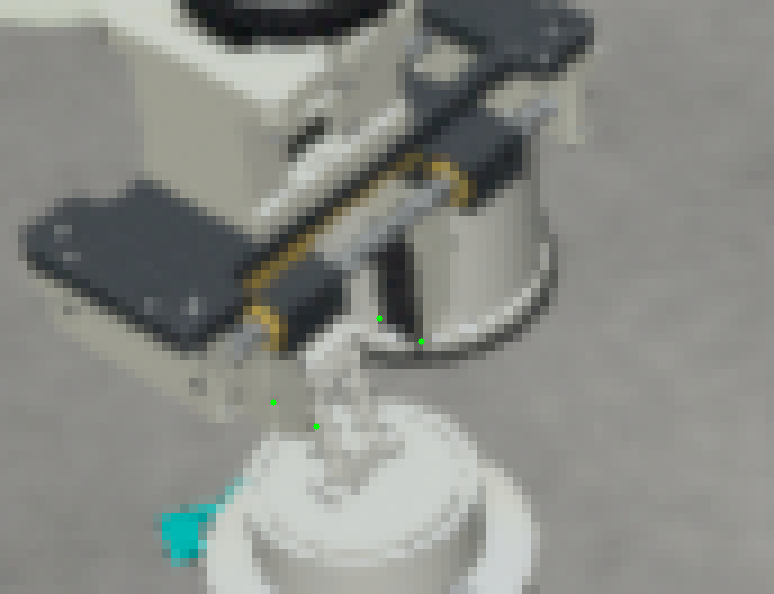

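Run:
```python
from h import *
c=capture('side')
i=cv2.imread('pics/a7c.png')
g=lambda P:tuple(int(t) for t in (px(c,P)-[235,118]+.5)*9)
v=np.array([.69,.725,0]);u=np.array([-.725,.69,0]);h=np.array([471,146.7,196.5])
for th,col in [(90,(0,0,255)),(80,(255,0,0))]:
  e=u*np.cos(np.radians(th))+np.array([0,0,np.sin(np.radians(th))])
  cv2.polylines(i,[np.array([g(h+52*e-12*v),g(h+52*e+12*v),g(h+12*v),g(h-12*v)])],True,col,1)
cv2.imwrite('pics/a7d.png',i[250:550,200:500].repeat(2,0).repeat(2,1))
```

```text
(no output)
```

View pics/a7d.png

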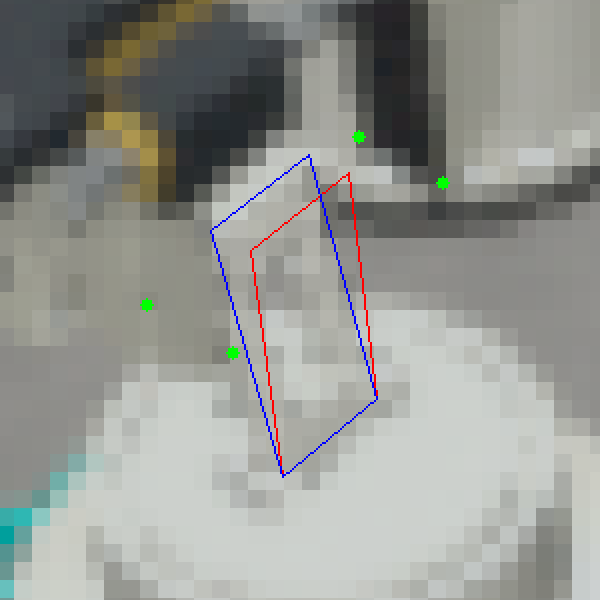

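```bash
python3 -m handwheel '{"translation":[[0,0,0.1],[0,-0.01,0.02],[0,0,0],[0,0,0],[0,0,0],[0,0,0],[0,0,0],[0,0,0]],"twist":[0,-0.115,-0.115,-0.115,-0.115,-0.115,-0.115,-0.115]}' 110
```

```text
time: 13.85
tool_pos: [469.5, 145.4, 255.0]
tcp_rot: [-3.13, -0.003, -0.492]
contact_force: [0.4, -0.5, -0.3]
grip_width: 51.9
```

```bash
python3 -m handwheel '{"translation":[[0,0,0],[0,0,0],[0,0,-0.08],[0,0,-0.09],[0,0,-0.09],[0,0,-0.07],[0,0,-0.03],[0,0,0]],"twist":[-0.09,-0.08,0,0,0,0,0,0]}' 110
python3 -c "from v import *;view('a8',dz=5)"
```

```text
time: 14.85
tool_pos: [468.5, 145.3, 195.8]
tcp_rot: [-3.132, -0.001, -0.763]
contact_force: [0.8, 0.4, 0.4]
grip_width: 52.5
14.9 [468.7 145.3 196.1] [0.7 0.5 0.2] 51.91800303545861
```

View pics/a8c.png

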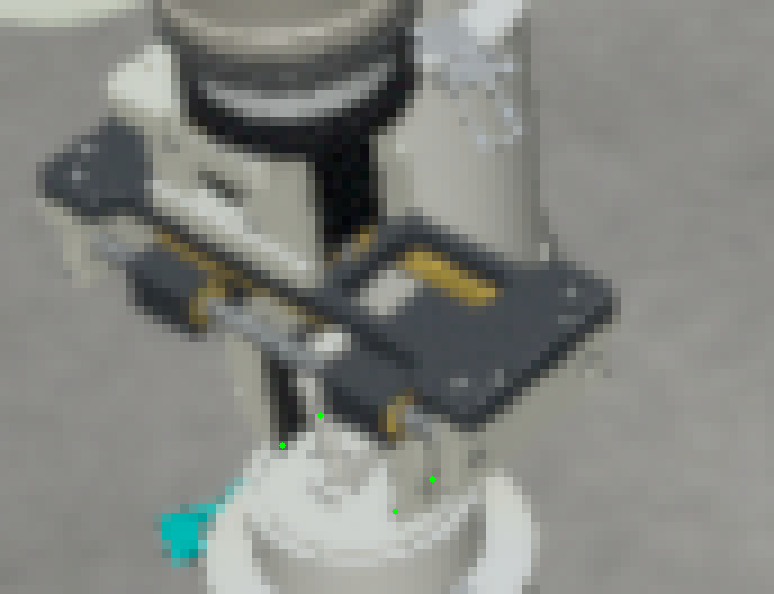

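```bash
python3 -m handwheel '{"translation":[[0.005,0,0.015],[0,0,0],[0,0,0],[0,0,0],[0,0,0],[0,0,0],[0,0,0],[0,0,0]],"twist":[0,0,0,0,0,0,0,0]}' 255
python3 -c "from v import *;view('a9',dz=5);print(get_obs()['moment'])"
```

```text
time: 15.9
tool_pos: [470.1, 145.5, 199.9]
tcp_rot: [-3.129, -0.003, -0.762]
contact_force: [-0.0, 0.8, 0.1]
grip_width: 8.2
15.95 [470.1 145.5 199.8] [-0.2  1.5 -0.4] 7.827790099123955
[-0.01393292  0.16474411 -0.02453967]
```

View pics/a9c.png

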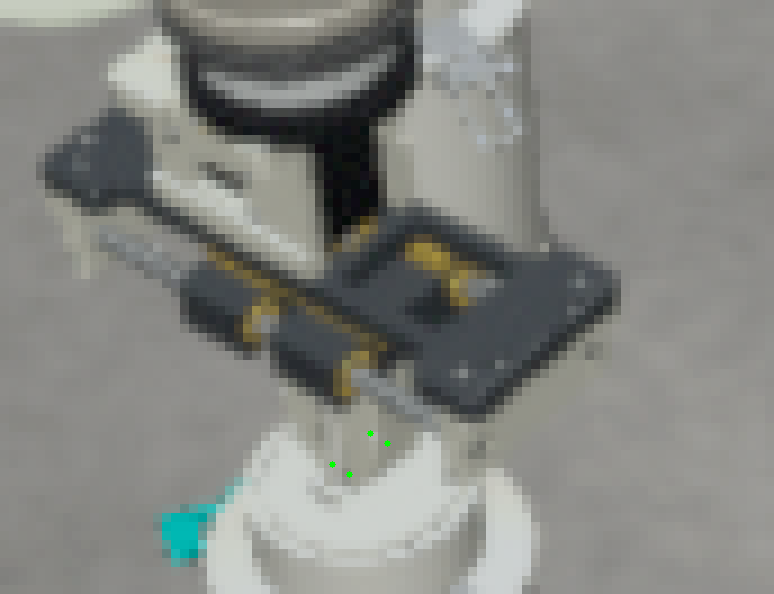

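```bash
python3 -m handwheel '{"translation":[[0,0,0],[0,0,0],[0,0,0],[0,0,0],[0,0,0],[0,0,0],[0,0,0],[0,0,0]],"twist":[0.02,0.02,0.02,0.02,0.01,0,0,0]}'; python3 -c "
from plant import *;o=get_obs();print(o['moment'],o['contact_force'])"
```

```text
time: 16.95
tool_pos: [470.2, 145.6, 199.9]
tcp_rot: [-3.129, -0.003, -0.612]
contact_force: [-0.3, 1.8, 0.2]
grip_width: 8.1
[-0.01402319  0.20735505 -0.25484449] [-0.3275511   1.84381596  0.20895355]
```

```bash
python3 -m handwheel '{"translation":[[0,0,0],[0,0,0],[0,0,0],[0,0,0],[0,0,0],[0,0,0],[0,0,0],[0,0,0]],"twist":[0.022,0.022,0.02,0,0,0,0,0]}'; python3 -c "
from v import *;view('b1');o=get_obs();print(o['moment'],o['tcp_rot'][2])"
```

```text
time: 17.95
tool_pos: [470.2, 145.6, 199.8]
tcp_rot: [-3.129, -0.003, -0.504]
contact_force: [0.4, 0.5, 1.3]
grip_width: 7.8
18.0 [470.2 145.6 199.8] [0.2 0.2 1.2] 7.8041722513773575
[ 0.00925412  0.19426884 -0.19658539] -0.5042575532049933
```

View pics/b1c.png

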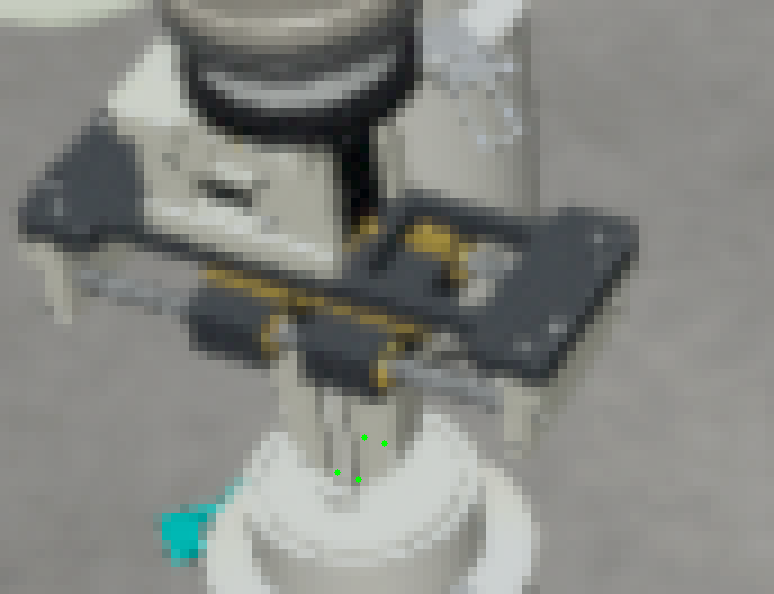

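```bash
python3 -m handwheel '{"translation":[[0,0,0],[0,0,0],[0,0,0],[0,0,0],[0,0,0],[0,0,0],[0,0,0],[0,0,0]],"twist":[0.022,0.022,0.012,0,0,0,0,0]}'; python3 -c "
from plant import *;o=get_obs();print(o['moment'],o['contact_force'])"
```

```text
time: 19.0
tool_pos: [470.2, 145.5, 199.9]
tcp_rot: [-3.129, -0.003, -0.41]
contact_force: [-0.4, 0.3, -0.0]
grip_width: 7.8
[-0.02851868  0.17890956 -0.23548247] [-0.35513757  0.26564283 -0.03601914]
```

```bash
python3 -m handwheel '{"translation":[[0,0,0],[0,0,0],[0,0,0],[0,0,0],[0,0,0],[0,0,0],[0,0,0],[0,0,0]],"twist":[0.022,0.022,0.012,0,0,0,0,0]}'; python3 -c "
from plant import *;o=get_obs();print(o['moment'],o['contact_force'])"
```

```text
time: 20.0
tool_pos: [470.2, 145.6, 199.9]
tcp_rot: [-3.129, -0.003, -0.316]
contact_force: [-0.5, 1.1, -0.3]
grip_width: 7.8
[-0.05232818  0.17797248 -0.21577324] [-0.53337927  1.08483647 -0.29033138]
```

```bash
python3 -m handwheel '{"translation":[[0,0,0],[0,0,0],[0,0,0],[0,0,0],[0,0,0],[0,0,0],[0,0,0],[0,0,0]],"twist":[0.022,0.022,0.012,0,0,0,0,0]}'; python3 -c "
from plant import *;o=get_obs();print(o['moment'],o['contact_force'])"
```

```text
time: 21.0
tool_pos: [470.2, 145.5, 199.9]
tcp_rot: [-3.129, -0.003, -0.222]
contact_force: [-0.2, 1.1, 0.3]
grip_width: 7.9
[-0.03952139  0.16439385 -0.23706533] [-0.19000699  1.11719838  0.29844323]
```

```bash
python3 -m handwheel '{"translation":[[0,0,0],[0,0,0],[0,0,0],[0,0,0],[0,0,0],[0,0,0],[0,0,0],[0,0,0]],"twist":[0.022,0.022,0.012,0,0,0,0,0]}'; python3 -c "
from plant import *;o=get_obs();print(o['moment'],o['contact_force'])"
```

```text
time: 22.0
tool_pos: [470.2, 145.5, 199.9]
tcp_rot: [-3.129, -0.003, -0.127]
contact_force: [-0.4, 0.1, 1.0]
grip_width: 8.0
[-0.06585943  0.13364591 -0.17427624] [-0.35538089  0.14619449  1.01547786]
```

```bash
python3 -m handwheel '{"translation":[[0,0,0],[0,0,0],[0,0,0],[0,0,0],[0,0,0],[0,0,0],[0,0,0],[0,0,0]],"twist":[0.022,0.022,0.012,0,0,0,0,0]}'; python3 -c "
from plant import *;o=get_obs();print(o['moment'],o['contact_force'])"
```

```text
time: 23.0
tool_pos: [470.1, 145.5, 199.9]
tcp_rot: [-3.129, -0.003, -0.033]
contact_force: [-1.1, 1.0, 0.9]
grip_width: 7.9
[ 0.00440668  0.14481029 -0.2184377 ] [-1.10070752  0.99030783  0.89333984]
```

```bash
python3 -m handwheel '{"translation":[[0,0,0],[0,0,0],[0,0,0],[0,0,0],[0,0,0],[0,0,0],[0,0,0],[0,0,0]],"twist":[0.022,0.022,0.012,0,0,0,0,0]}'; python3 -c "
from plant import *;o=get_obs();print(o['moment'],o['contact_force'])"
```

```text
time: 24.0
tool_pos: [470.1, 145.5, 199.9]
tcp_rot: [-3.129, -0.003, 0.061]
contact_force: [-0.5, 0.9, 0.3]
grip_width: 7.7
[-0.00270649  0.12098336 -0.2481412 ] [-0.4623693   0.93644803  0.31238201]
```

```bash
python3 -m handwheel '{"translation":[[0,0,0],[0,0,0],[0,0,0],[0,0,0],[0,0,0],[0,0,0],[0,0,0],[0,0,0]],"twist":[0.022,0.022,0.012,0,0,0,0,0]}'; python3 -c "
from plant import *;o=get_obs();print(o['moment'],o['contact_force'])"
```

```text
time: 25.0
tool_pos: [470.2, 145.4, 199.9]
tcp_rot: [-3.129, -0.003, 0.155]
contact_force: [-0.9, -0.1, 0.7]
grip_width: 8.1
[-0.01395318  0.08598889 -0.22673049] [-0.93690169 -0.12767378  0.71468292]
```

```bash
python3 -m handwheel '{"translation":[[0,0,0],[0,0,0],[0,0,0],[0,0,0],[0,0,0],[0,0,0],[0,0,0],[0,0,0]],"twist":[0.022,0.022,0.012,0,0,0,0,0]}'; python3 -c "
from v import *;view('b2');o=get_obs();print(o['moment'],o['contact_force'])"
```

```text
time: 26.0
tool_pos: [470.1, 145.4, 199.9]
tcp_rot: [-3.129, -0.003, 0.25]
contact_force: [-0.9, 0.1, -0.1]
grip_width: 8.0
26.05 [470.1 145.4 199.9] [-0.5 -0.1  0.6] 7.7483688853175545
[-0.05970165  0.12265506 -0.27533189] [-0.49782183 -0.0979949   0.55311143]
```

View pics/b2c.png

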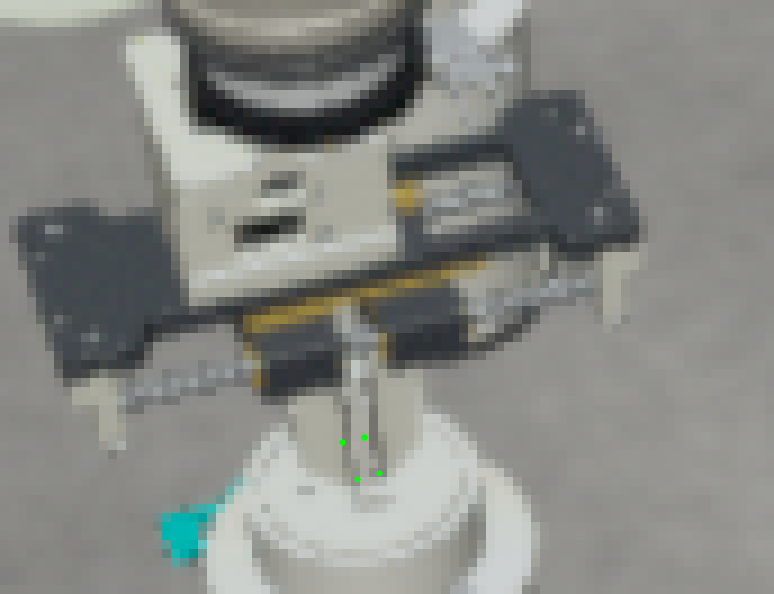

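```bash
python3 -m handwheel '{"translation":[[0,0,0],[0,0,0],[0,0,0],[0,0,0],[0,0,0],[0,0,0],[0,0,0],[0,0,0]],"twist":[0.022,0.022,0.012,0,0,0,0,0]}'; python3 -c "
from plant import *;o=get_obs();print(o['moment'],o['contact_force'])"
```

```text
time: 27.05
tool_pos: [470.0, 145.4, 199.8]
tcp_rot: [-3.129, -0.003, 0.344]
contact_force: [-0.3, 0.2, 1.0]
grip_width: 7.9
[-0.01361804  0.09936234 -0.17491769] [-0.29360918  0.24924075  1.04897423]
```

```bash
python3 -m handwheel '{"translation":[[0,0,0],[0,0,0],[0,0,0],[0,0,0],[0,0,0],[0,0,0],[0,0,0],[0,0,0]],"twist":[0.022,0.022,0.012,0,0,0,0,0]}'; python3 -c "
from plant import *;o=get_obs();print(o['moment'],o['contact_force'])"
```

```text
time: 28.05
tool_pos: [470.0, 145.3, 199.9]
tcp_rot: [-3.13, -0.003, 0.438]
contact_force: [-1.0, 0.2, 0.5]
grip_width: 7.8
[ 0.00455822  0.20091011 -0.16518117] [-1.03996249  0.16482911  0.50469996]
```

```bash
python3 -m handwheel '{"translation":[[0,0,0],[0,0,0],[0,0,0],[0,0,0],[0,0,0],[0,0,0],[0,0,0],[0,0,0]],"twist":[0.022,0.022,0.012,0,0,0,0,0]}'; python3 -c "
from plant import *;o=get_obs();print(o['moment'],o['contact_force'])"
```

```text
time: 29.05
tool_pos: [470.5, 145.2, 201.1]
tcp_rot: [-3.131, -0.004, 0.536]
contact_force: [-0.9, -0.6, 2.2]
grip_width: 7.7
[-0.15147954  0.21259505  0.01526825] [-0.8821417  -0.61037079  2.2065453 ]
```

```bash
python3 -m handwheel '{"translation":[[0,0,0.007],[0,0,0.007],[0,0,0],[0,0,0],[0,0,0],[0,0,0],[0,0,0],[0,0,0]],"twist":[0.01,0,0,0,0,0,0,0]}'; python3 -c "
from plant import *;o=get_obs();print(o['moment'],o['contact_force'])"
```

```text
time: 30.05
tool_pos: [470.1, 145.3, 202.2]
tcp_rot: [-3.13, -0.003, 0.553]
contact_force: [-0.2, 0.3, 0.2]
grip_width: 7.7
[-0.02808214  0.05629222  0.02598279] [-0.23667723  0.2877996   0.23720957]
```

```bash
python3 -m handwheel '{"translation":[[0,0,0.01],[0,0,0.01],[0,0,0.01],[0,0,0],[0,0,0],[0,0,0],[0,0,0],[0,0,0]],"twist":[0,0,0,0,0,0,0,0]}'; python3 -c "
from plant import *;o=get_obs();print(o['moment'],o['contact_force'])"
```

```text
time: 31.05
tool_pos: [470.1, 145.4, 206.9]
tcp_rot: [-3.13, -0.003, 0.553]
contact_force: [-0.4, 0.2, -0.7]
grip_width: 7.3
[-0.03745339  0.06480623 -0.02753431] [-0.35010877  0.1668484  -0.74990794]
```

Free: only about the cap's weight shows. Now I lift it clear and check.

```bash
python3 -m handwheel '{"translation":[[0,0,0.03],[0,0,0.05],[0,0,0.06],[0,0,0.06],[0,0,0.06],[0,0,0.04],[0,0,0],[0,0,0]],"twist":[0,0,0,0,0,0,0,0]}'
python3 - <<'E'
from v import *
view('b3')
print(search_frame('side','rest_floor')[:1])
for cam in ['side','top']:
    c=snap(cam,cam+'b')
    for l in ['rest_floor','cap']:
        for d in spot_point(cam,l)[:2]:
            P=w(c,d['position']); print(cam,l,round(d['score'],2),P.round(1),px(c,P).round(0))
E
```

```text
time: 32.05
tool_pos: [470.4, 145.2, 256.0]
tcp_rot: [-3.131, -0.004, 0.553]
contact_force: [0.5, -0.8, -0.6]
grip_width: 7.8
32.1 [470.4 145.2 255.9] [ 1.1  0.1 -0.9] 7.964509847082506
[{'position': [-71.2, -243.9, -1169.5], 'score': 0.75}]
side rest_floor 0.68 [ 504.3 -136.9    3.9] [294. 282.]
side cap 0.5 [424.8 308.4   1.8] [267. 178.]
side cap 0.49 [471.  146.3 231.1] [274. 161.]
top rest_floor 0.96 [ 503.7 -138.8    9.3] [390. 227.]
top cap 0.88 [ 4.31e+02  3.03e+02 -1.00e-01] [250. 253.]
```

View pics/b3.png

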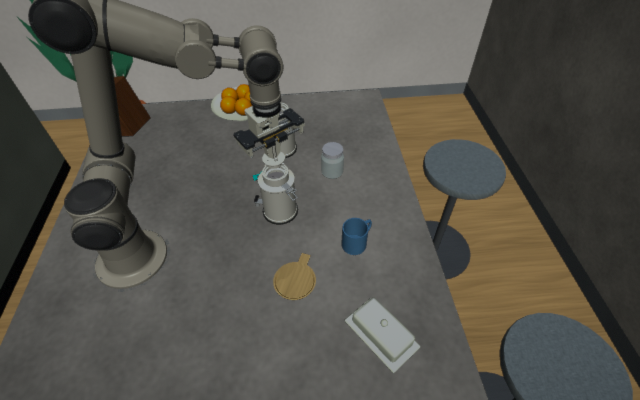

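View pics/b3c.png

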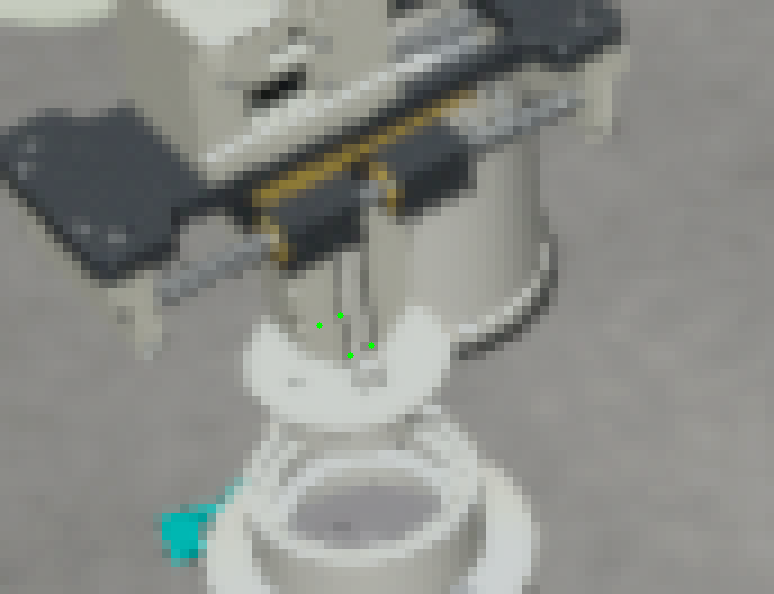

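```bash
python3 -m handwheel '{"translation":[[0,0,0.08],[0.02,-0.15,0.04],[0.04,-0.3,0],[0.04,-0.35,0],[0.04,-0.35,0],[0.04,-0.35,0],[0.03,-0.25,0],[0.01,-0.13,0]],"twist":[0,0,0,0,0,0,0,0]}'
python3 -c "from plant import *;o=get_obs();print(o['tool_pos'])"
```

```text
time: 33.45
tool_pos: [505.1, -144.4, 281.5]
tcp_rot: [-3.137, -0.011, 0.557]
contact_force: [-0.6, 0.6, -0.4]
grip_width: 8.0
[ 505.13164435 -144.42124169  281.5083543 ]
```

```bash
python3 -m handwheel '{"translation":[[-0.01,0.04,-0.1],[0,0,-0.25],[0,0,-0.28],[0,0,-0.28],[0,0,-0.26],[0,0,-0.15],[0,0,-0.08],[0,0,0]],"twist":[0,0,0,0,0,0,0,0]}'
python3 - <<'E'
from h import *
for cam in ['side','top']:
    c=snap(cam,cam+'c')
    for l in ['rest_floor','cap','tab_hinge']:
        for d in spot_point(cam,l)[:2]:
            P=w(c,d['position']); print(cam,l,round(d['score'],2),P.round(1),px(c,P).round(0))
o=get_obs();print(o['tool_pos'],o['contact_force'])
c=capture('side')
i=cv2.resize(cv2.imread('pics/sidec.png')[210:310,245:345],None,fx=6,fy=6,interpolation=cv2.INTER_NEAREST)
g=lambda P:tuple(int(t) for t in (px(c,P)-[245,210]+.5)*6)
x,y,z=o['tool_pos']
t=np.linspace(0,2*np.pi,40)
for r,h,cx,cy,col in [(34,z-29.9+21.5,x,y,(0,0,255)),(26.5,z-29.9,x,y,(0,0,255)),(54,5,503.7,-137.5,(0,255,0)),(64,13,503.7,-137.5,(255,0,0))]:
    cv2.polylines(i,[np.array([g([cx+r*np.cos(a),cy+r*np.sin(a),h]) for a in t])],True,col,1)
cv2.imwrite('pics/sidecc.png',i)
E
```

```text
time: 34.45
tool_pos: [507.4, -142.7, 72.8]
tcp_rot: [3.136, -0.018, 0.553]
contact_force: [0.5, -1.0, 0.1]
grip_width: 8.2
side rest_floor 0.71 [ 504.2 -137.     4.4] [294. 282.]
side cap 0.6 [ 511.  -144.2   46.3] [296. 276.]
side cap 0.36 [427.4 306.7  -1.3] [268. 179.]
side tab_hinge 0.51 [425.9 302.1  28. ] [266. 174.]
top rest_floor 0.61 [ 502.9 -139.4    8.8] [390. 227.]
top cap 0.73 [430.5 304.9  -1.2] [249. 253.]
top tab_hinge 0.41 [431.  302.5  21.3] [249. 252.]
[ 507.63065208 -142.7875423    73.43138762] [-0.80714673  0.19875087 -0.85372201]
```

View pics/sidecc.png

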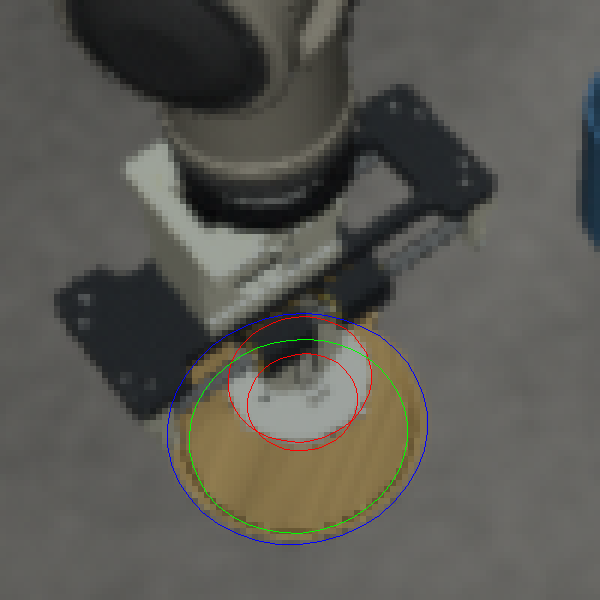

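```bash
python3 -m handwheel '{"translation":[[-0.015,0.017,-0.02],[-0.012,0.015,-0.05],[0,0,-0.06],[0,0,-0.04],[0,0,-0.03],[0,0,-0.015],[0,0,0],[0,0,0]],"twist":[0,0,0,0,0,0,0,0]}'
```

```text
time: 35.9
tool_pos: [503.0, -137.5, 38.4]
tcp_rot: [3.136, -0.018, 0.553]
contact_force: [-0.7, 0.4, -0.9]
grip_width: 7.8
```

```bash
python3 -m handwheel '{"translation":[[0,0,-0.006],[0,0,-0.006],[0,0,-0.003],[0,0,0],[0,0,0],[0,0,0],[0,0,0],[0,0,0]],"twist":[0,0,0,0,0,0,0,0]}'
```

```text
time: 36.9
tool_pos: [503.3, -137.6, 36.5]
tcp_rot: [3.135, -0.018, 0.553]
contact_force: [0.9, -0.4, -0.3]
grip_width: 7.3
```

```bash
python3 -m handwheel '{"translation":[[0,0,-0.005],[0,0,-0.004],[0,0,0],[0,0,0],[0,0,0],[0,0,0],[0,0,0],[0,0,0]],"twist":[0,0,0,0,0,0,0,0]}'
```

```text
time: 37.9
tool_pos: [503.3, -137.6, 35.0]
tcp_rot: [3.135, -0.018, 0.553]
contact_force: [0.1, -0.0, -1.3]
grip_width: 7.8
```

```bash
python3 -m handwheel '{"translation":[[0,0,-0.005],[0,0,-0.002],[0,0,0],[0,0,0],[0,0,0],[0,0,0],[0,0,0],[0,0,0]],"twist":[0,0,0,0,0,0,0,0]}'; python3 -c "
from plant import *;o=get_obs();print(o['moment'],o['contact_force'])"
```

```text
time: 38.9
tool_pos: [503.4, -137.7, 34.4]
tcp_rot: [3.134, -0.019, 0.553]
contact_force: [-0.7, -0.2, 1.5]
grip_width: 8.0
[-0.00320642  0.13085138 -0.010132  ] [-0.71326065 -0.21493831  1.48821094]
```

```bash
python3 -m handwheel '{"translation":[[0,0,-0.005],[0,0,0],[0,0,0],[0,0,0],[0,0,0],[0,0,0],[0,0,0],[0,0,0]],"twist":[0,0,0,0,0,0,0,0]}'; python3 -c "
from v import *;o=get_obs();print(o['moment'],o['contact_force']);snap('side','d1');i=cv2.resize(cv2.imread('pics/d1.png')[210:310,245:345],None,fx=6,fy=6,interpolation=cv2.INTER_NEAREST);cv2.imwrite('pics/d1c.png',i)"
```

```text
time: 39.9
tool_pos: [503.6, -137.6, 34.3]
tcp_rot: [3.134, -0.019, 0.553]
contact_force: [-0.3, 1.0, 2.7]
grip_width: 7.9
[0.04756764 0.25719188 0.00377278] [-0.25471759  0.95320597  2.66787457]
```

View pics/d1c.png

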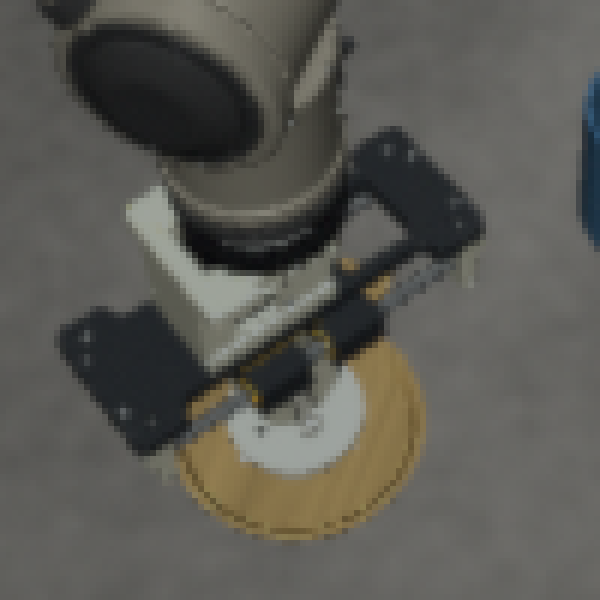

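The picture shows the cap standing inside the rest's rim, with its disc near (296,415) in the crop. Contact force is 2.7 N, so I release it.

```bash
python3 -m handwheel '{"translation":[[0,0,0],[0,0,0],[0,0,0],[0,0,0],[0,0,0],[0,0,0],[0,0,0],[0,0,0]],"twist":[0,0,0,0,0,0,0,0]}' 130; python3 -m handwheel '{"translation":[[0,0,0.04],[0,0,0.08],[0,0,0.12],[0,0,0.2],[0,0,0.25],[-0.1,0.1,0.25],[-0.2,0.3,0.2],[-0.2,0.3,0.1]],"twist":[0,0,0,0,0,0,0,0]}'
python3 - <<'E'
from h import *
for cam in ['side','top']:
    c=snap(cam,cam+'e')
    for l in ['rest_floor','cap','tab_end','tab_hinge','jar','butter','mug']:
        for d in spot_point(cam,l)[:2]:
            P=w(c,d['position']); print(cam,l,round(d['score'],2),P.round(1),px(c,P).round(0))
c=capture('side')
i=cv2.resize(cv2.imread('pics/sidee.png')[230:310,255:335],None,fx=7,fy=7,interpolation=cv2.INTER_NEAREST)
g=lambda P:tuple(int(t) for t in (px(c,P)-[255,230]+.5)*7)
t=np.linspace(0,2*np.pi,40)
for r,h,cx,cy,col in [(34,26.5,503.6,-137.6,(0,0,255)),(64,13,503.7,-137.5,(255,0,0))]:
    cv2.polylines(i,[np.array([g([cx+r*np.cos(a),cy+r*np.sin(a),h]) for a in t])],True,col,1)
cv2.line(i,g([503.6,-137.6,31.5]),g([503.6,-137.6,83.5]),(0,255,0),1)
cv2.imwrite('pics/sideec.png',i)
E
```

```text
time: 40.95
tool_pos: [503.8, -137.8, 33.8]
tcp_rot: [3.134, -0.019, 0.553]
contact_force: [-0.5, 0.7, 0.3]
grip_width: 45.0
time: 41.95
tool_pos: [427.9, -32.5, 229.9]
tcp_rot: [3.131, -0.023, 0.548]
contact_force: [-0.3, 0.0, -0.7]
grip_width: 45.0
side rest_floor 0.77 [ 500.2 -136.     2.8] [293. 282.]
side cap 0.87 [ 505.  -138.2    9.3] [295. 281.]
side tab_end 0.37 [ 503.  -139.4   78.1] [293. 269.]
side tab_hinge 0.57 [ 503.5 -137.5   31.1] [294. 277.]
side jar 0.77 [668.6 317.7   0. ] [332. 172.]
side butter 0.87 [ 726.6 -314.8   -0.9] [380. 333.]
side mug 0.61 [698.3 -17.9   3.6] [353. 243.]
top rest_floor 0.87 [ 503.1 -136.5    9. ] [389. 227.]
top rest_floor 0.61 [698.3 -21.4   1.7] [351. 167.]
top cap 0.81 [428.6 303.3  -1.3] [250. 253.]
top cap 0.73 [ 509.9 -141.1   10.5] [391. 225.]
top tab_end 0.41 [388.5 290.   27.2] [252. 266.]
top tab_end 0.35 [ 508.4 -141.2   76.4] [394. 224.]
top tab_hinge 0.52 [432.6 304.7  24.4] [248. 252.]
top tab_hinge 0.44 [ 506.3 -137.3   30.8] [390. 225.]
top jar 0.72 [671.6 314.8  -1.8] [246. 177.]
top butter 0.57 [ 7.363e+02 -3.186e+02 -2.000e-01] [443. 154.]
top mug 0.59 [ 6.994e+02 -1.870e+01 -4.000e-01] [350. 167.]
```

View pics/sideec.png

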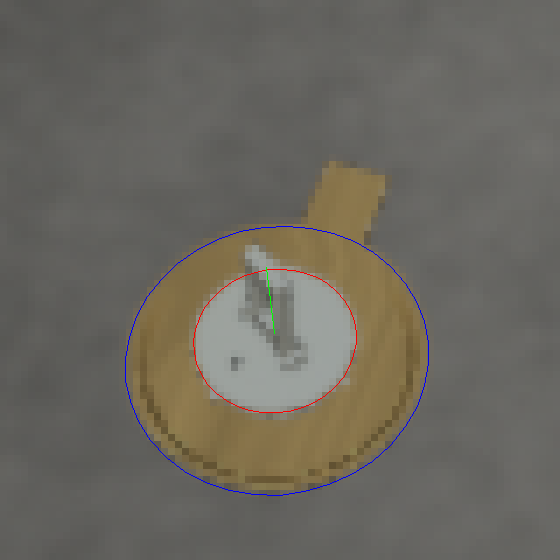

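View pics/tope.png

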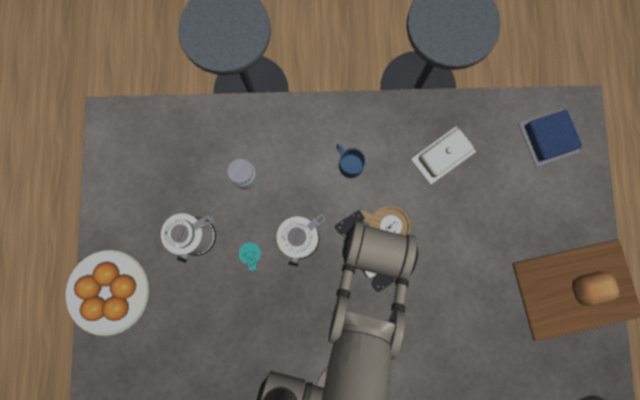

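View pics/sidee.png

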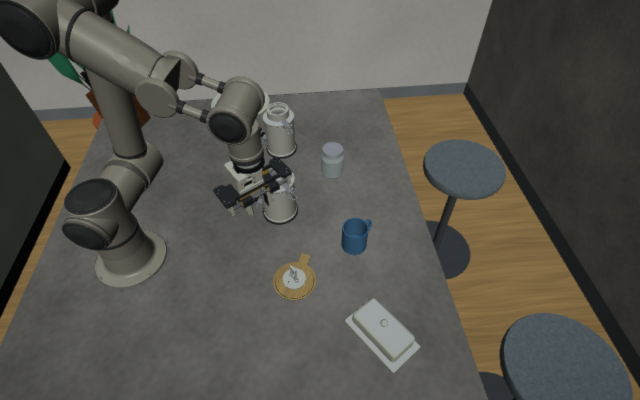

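The cap stands in the rest with its tab up (side view (294,280)). The jar, mug and butter dish sit at their first pixels, and the arm is clear. I hand it in.

```bash
python3 -c "
from plant import *
import numpy as np
o=get_obs();print(o['time'],abs(o['dq']).max());print(close_job())"
```

```text
42.8 0.004926751856736167
the job is handed in; nothing more can be done
None
```

The white canister is open, and its cap is standing tab side up in the middle of the bamboo spoon rest. I handed the job in at 42.8 s of the 72 s allowed; no verdict was reported.

1. **Tab:** I pinched it by its side edges, swung it up to about 84°, then gripped it across its thickness, which brought it upright.
2. **Unscrewing:** I turned the cap anticlockwise in steps of about 5.4°. It let go at about 74°: the torque fell from roughly 0.2 N m to zero and the hand was pushed up 1.2 mm. I stopped there. While the lugs held, the vertical wrist readings I took between steps stayed within about 1.3 N.
3. **Lifting and placing:** it came off showing only about its own weight. I lowered it until I felt the floor (about 2.7 N), then released it.

**Last checks:**
- **Cap position:** the side view puts it about 1–2 mm from the rest's centre, upright, with the tab standing. The top camera's network read it up to 7 mm off, but the arm partly hid it there; I trusted the side view and the tool reading.
- **Bystanders:** the jar, mug and butter dish were at the same picture positions as at the start.
- **Robot:** it was touching nothing and nearly still when I handed the job in.

**What failed or disagreed:** my first pinch closed on air. In the pictures the fingertips sat about 25 mm higher than the stated tool length implies, so I used the height seen in the pictures from then on.

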